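Set the bag sealer's dwell lever to its third click and start it

ROBOT

A 6-joint arm with a two-finger parallel gripper is mounted at the origin on the work surface. World frame = base frame: x ahead of the robot, y to its left, z up, the work surface at z = 0. Lengths are in mm, angles in degrees, forces in N, time in s.
With the tool pointing down it reaches from about 325 to 925 mm from the base axis. Payload 3.1 kg.
Tool frame: the origin (TCP) lies at the very end of the fingers, on their centre line; the grasp point (between the pads) lies grasp_offset behind it (grasp_offset is the distance from the TCP to the grasp point, in mm); z points along the fingers, y is the line along which they close (so a half turn about z gives the same grasp; the last joint's range is limited). The gripper opens to 85 mm and grips with 20 to 120 N. Pads are 22 mm wide; open, the fingers measure 114 mm over their backs; the gripper's body (76 mm by 85 mm) begins 54 mm behind the grasp point. The pads swing forward as they close: fully open they stand 13 mm farther back than shut.
Start: joints at [64.045, 12.427, 92.441, -0, 75.132, -6.429], TCP at [208.883, 589.073, 231.3] pointing down, gripper open.
Joint ranges: [-157.48, 157.48], [-44.54, 120.13], [17.64, 146.25], [-64.5, 244.5], [7.68, 150.69], [-147.95, 147.95]. Speed limits (degrees/s): [159.86, 159.86, 180, 180, 180, 180].

INTERFACE

Orientations are given as [roll, pitch, yaw] about the fixed x, y, z axes, in that order (R = Rz(yaw) Ry(pitch) Rx(roll)).
In Python, from station import * gives the robot as it stands. Calls block until the motion is done:
- goto(position, orientation): joint-space move of the TCP to a pose.
- move_l(position, attitude=None, speed=150): straight line of the TCP; attitude=None keeps the orientation; speed is the mean speed in mm/s.
- move_j(angles): joint-space move.
- grip(opening, squeeze=None): finger opening in mm; squeeze is the grip in N (None keeps the last); returns when the fingers have stopped.
- wait(seconds).
- solve_ik(position, orientation): joint angles nearest the present ones, or None.
- get_obs(): the state.
- get_image(name): name is "side" or "top" or "wrist"; returns the picture (480x640x3 uint8, red, green, blue); there is no depth.
- get_calibration(name): a dict with "fx", "fy", "cx", "cy" (pixels), "R" (3x3) and "t" (3): a world point X has camera coordinates R X + t; the wrist camera has in their place "mount" (4x4, takes a point from camera to tool coordinates, whose origin is the TCP and whose axes are the flange's). Camera axes: x right, y down, z forward; pixel columns grow to the right and rows downward; lengths in mm; the calibration is good to about 2 mm. A picture is of the moment at which its call begins: read the wrist's pose just before it. get_calibration takes no time and is no camera call.
A pose or a line that the arm cannot do raises Unreachable and nothing moves.
- sign_off(): hands the job in; it is judged then, once.
Trained networks look in the newest picture that a camera, given by its name, has taken for a name from the list of things; names that differ only in an ending like _2 or _b are one class to them, and where a whole thing is asked for, a point or a joint stands for the part that bears it (a point fixed in the world has none). Each returns a list of dicts, best first, with "score" (0 to 1); they miss things now and then, are a little off and sometimes report something else, mostly with a low value. They report only what shows in the picture. A call takes as long as a camera call.
- spot_in(name, camera): "extent" ([centre column, centre row, width, height] in pixels, round what is visible of it).
- regions_of(name, camera): "region" (480x640 bool, what is visible of it) and "extent" ([centre column, centre row, width, height] in pixels, round what is visible of it).
The state is a dict: "t": time; "joint_pos": joint angles; "qvel": joint speeds; "effort": joint torques, N m; "tcp_pos": TCP position; "ee_rot": TCP orientation; "wrist_force": force on the tool from outside, world axes, zero at the start; "moment": the same for the moment, N m; "grip_width": finger opening in mm; "grip_force": force on a finger pad.
Only numpy, scipy, OpenCV 4.12 (cv2) and the standard library are available. Lean on these libraries where they do the work, as an engineer would, in place of code of your own. Each camera call takes 0.05 s, during which the arm holds its last target. There are 200 camera calls.

TASK

Get the bench bag sealer ready: with the fingertips, push its round-knobbed lever out of the parked end through three clicks and leave it sitting in the third notch, never going past that notch. Then press the round push button on the same deck fully down and let it come back up. Leave the other lever (with the flat blade) and all the loose things on and around the sealer where they are: nothing is to be picked up.

Things in the scene. Friction and masses are not known exactly. Their poses are not given: they have to be found in the camera images.
- sealer: fixed grey bag sealer, 250 (own x) x 380 mm (own y), deck 60 mm above the table. Origin: centre of its underside; own x away from the control edge. Round-knobbed lever in a slot along own y at x = -80 mm, flat-bladed lever in one at x = -5, button at (-80, +135). At x = +90: jaw 16 mm above the deck, and over it the raised white arm, 35 mm above the deck at y = -175, 110 at y = +210
- timer_knob (a point): centre of the top of the round-knobbed lever's knob: upright black cylinder 22 mm in diameter, from 7 mm to 29 mm above the deck (top 89 mm above the table). It starts parked at own y = -85 mm of the sealer and slides along the sealer's own +y only
- timer (a joint): travel (m) of the round-knobbed lever from the parked end (0) towards the sealer's own +y, to 0.09. Sprung notches every 18 mm (parked 0, first click 0.018, second 0.036, third 0.054, then 0.072, 0.090), each with a black tick beside the slot. Crossing the crest half-way between two notches takes 3.5 to 6 N; it then snaps into the next notch. Let go, it falls into the nearest one
- heat_blade (a point): centre of the top of the other lever: a flat black blade 32 mm (own x) by 8 mm (own y), from 7 mm to 29 mm above the deck, anywhere along its 90 mm slot; not to be moved
- start_top (a point): centre of the top of the round push button, 32 mm in diameter, 82 mm above the table when up; pressed straight down
- start (a joint): push button travel in m: 0 up, 0.006 fully down (about 5 N); springs back when released
- padlock: brass padlock, body 22 x 40 x 32 mm, 60 mm high with its shackle, standing on the sealer's deck; origin at the centre of its underside
- tape: cardboard-brown tape roll, 100 mm in diameter, 48 mm high, lying flat on the table near the sealer's control edge; origin at the centre of its underside
- marker: marker pen 130 mm long, 18 mm thick, lying on the table near the sealer's control edge; origin under its middle, own x along it
- jar: clear jar with a steel cap, 64 mm in diameter, 75 mm high, on the table to the sealer's own +y side; origin at the centre of its underside
- driver: screwdriver lying on the table to the sealer's own -y side; own x along it

How it is judged (in metres and radians):
On the way, in this order (a step that is already met when the one before it is completed fails the run):
1. the round-knobbed lever rests in the third notch, the button not yet pressed (value of joint timer between 0.05 and 0.058 m and velocity of joint timer between -0.01 and 0.01 m/s and value of joint start below 0.0015 m), for 0.2 s.
2. the push button is pressed fully down (value of joint timer between 0.05 and 0.058 m and value of joint start above 0.0045 m), for 0.05 s.
At the end, for the whole second after the job is handed in: the round-knobbed lever sits at rest within 4 mm of the third notch (50 to 58 mm of travel), the push button has been pressed at least 4.5 mm down after that and is up again (within 1.5 mm), the flat-bladed lever is within 6 mm and every loose thing within 20 mm of where it started (all of step 1 and distance of heat_blade from where it was at the start of the episode below 0.006 m and distance of each of padlock, tape, marker, jar, driver from where it was at the start of the episode below 0.02 m); the robot touches nothing.
It fails at once if the round-knobbed lever is pushed past the third notch (over the crest towards the fourth) (value of joint timer above 0.063 m).
It fails at once if the push button is pressed while the lever is not in the third notch (value of joint start above 0.003 m and not (value of joint timer between 0.05 and 0.058 m)).
It fails at once if the flat-bladed lever is moved by more than 6 mm (distance of heat_blade from where it was at the start of the episode above 0.006 m).
It fails at once if a loose thing is lifted, carried or knocked more than 20 mm away (distance of any of padlock, tape, marker, jar, driver from where it was at the start of the episode above 0.02 m).
It also fails if it takes over 58 s, if anything falls off the work surface, if the arm or the gripper's body presses on something with over 40 N, if the wrist force passes 120 N, or if a joint passes its speed limit or range.

## Working session

There is one attempt and no reset: what is moved stays moved. The work goes in short steps, each a Python script; the robot and the scene stay as the last script left them, time stands still between calls to the robot, and variables do not carry over. Pictures are saved under pics/ and viewed, at most 10 in all, crops included, and the job is handed in when it is done.

```bash
mkdir -p pics
python3 - <<'E'
from station import *
import cv2,numpy as np
for c in ["top","side"]:
    im=get_image(c); cv2.imwrite(f"pics/{c}0.png",im[:,:,::-1])
    k=get_calibration(c); print(c,{a:np.round(b,3).tolist() for a,b in k.items()})
    for n in ["timer_knob","heat_blade","start_top","padlock","sealer","tape","marker","jar","driver"]:
        print(n,[(round(d["score"],2),np.round(d["extent"],1).tolist()) for d in spot_in(n,c)[:3]])
print(get_calibration("wrist")); o=get_obs(); print(o)
try: print(grasp_offset)
except Exception as e: print(e)
E
```

```text
top {'fx': 433.065, 'fy': 433.065, 'cx': 319.773, 'cy': 238.617, 'R': [[0.02, -1.0, -0.01], [-0.987, -0.018, -0.16], [0.16, 0.014, -0.987]], 't': [21.92, 562.768, 743.028]}
timer_knob [(0.67, [372.8, 234.9, 11.8, 11.7])]
heat_blade []
start_top [(0.69, [373.2, 233.9, 6.9, 15.9]), (0.57, [252.0, 262.7, 16.7, 16.0])]
padlock [(0.76, [247.3, 221.1, 32.2, 17.5])]
sealer [(0.92, [304.8, 204.8, 258.4, 179.7])]
tape [(0.63, [328.5, 306.5, 55.7, 58.3])]
marker [(0.79, [401.6, 276.6, 70.9, 18.1])]
jar [(0.89, [178.4, 246.6, 50.0, 39.5])]
driver [(0.57, [441.3, 199.2, 25.2, 100.8])]
side {'fx': 543.185, 'fy': 543.185, 'cx': 312.756, 'cy': 231.588, 'R': [[0.862, -0.507, 0.014], [-0.32, -0.564, -0.761], [0.394, 0.652, -0.648]], 't': [-442.234, 260.678, 684.242]}
timer_knob [(0.76, [366.6, 265.5, 15.4, 18.8])]
heat_blade [(0.77, [379.4, 231.8, 16.4, 18.9])]
start_top [(0.77, [270.4, 206.1, 16.5, 15.6]), (0.55, [253.1, 174.4, 28.5, 48.5])]
padlock [(0.72, [306.6, 184.4, 21.1, 36.7]), (0.57, [364.8, 229.0, 264.8, 243.3])]
sealer [(0.85, [365.4, 230.2, 266.5, 243.7]), (0.71, [365.9, 266.6, 16.9, 19.
[... 698 characters left out ...]
0]])}
{'t': 1.0, 'joint_pos': array([ 6.40460830e+01,  1.24280415e+01,  9.24403644e+01, -4.78179186e-04,
        7.51322732e+01, -6.42811807e+00]), 'qvel': array([-0.01438879,  0.04772318,  0.09201771,  0.0640391 , -0.06829967,
        0.03853326]), 'effort': array([ 8.04429474e-04, -3.96906817e+01, -3.04260993e+01, -2.22244294e-04,
        5.95927668e-04, -1.40992455e-05]), 'tcp_pos': array([208.87756025, 589.07838107, 231.29979385]), 'ee_rot': array([-1.79999273e+02,  3.83237279e-04,  1.60474324e+02]), 'wrist_force': array([-0.27888013, -0.02848745,  0.20989818]), 'moment': array([-0.01319475, -0.00827572, -0.05646841]), 'grip_force': 0.0, 'grip_width': 85.4838308905942}
18.700000000000003
```

Run:
```python
import cv2
a=cv2.imread("pics/top0.png")[110:350,160:480]; b=cv2.imread("pics/side0.png")[100:370,220:520]
cv2.imwrite("pics/a.png",cv2.resize(a,None,fx=2.5,fy=2.5,interpolation=2)); cv2.imwrite("pics/b.png",cv2.resize(b,None,fx=2.2,fy=2.2,interpolation=2))
```

```text
(no output)
```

View pics/a.png

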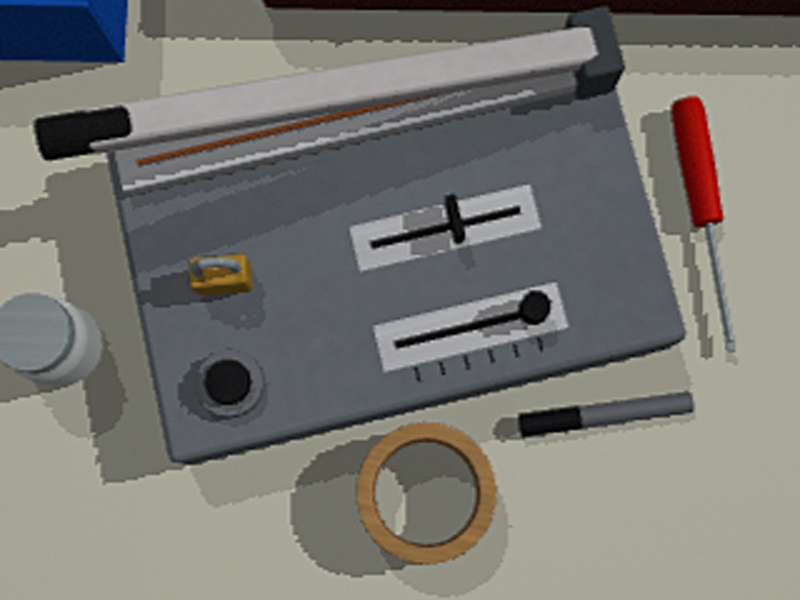

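View pics/b.png

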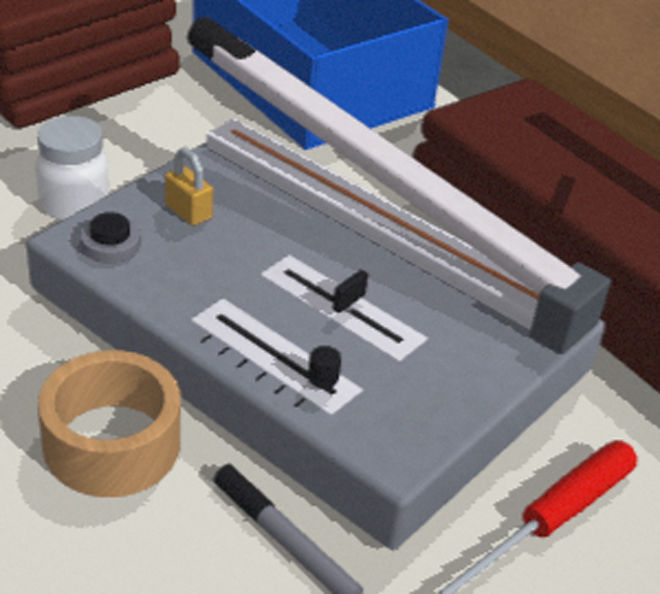

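The top view shows the knob at (374,233), the button at (251,263), the blade at (342,190) and the padlock at (248,219). Own +y points left in this picture. Next I fit the sealer pose and take a wrist view.

```bash
cat > h.py <<'E'
from station import *
import cv2,numpy as np
from scipy.optimize import least_squares
from scipy.spatial.transform import Rotation as Ro
def proj(X,k): 
    c=X@np.array(k["R"]).T+np.array(k["t"]); return np.c_[k["fx"]*c[:,0]/c[:,2]+k["cx"],k["fy"]*c[:,1]/c[:,2]+k["cy"]]
def wcal(o):
    k=dict(get_calibration("wrist")); M=np.array(k["mount"])
    Rt=Ro.from_euler("xyz",o["ee_rot"],degrees=True).as_matrix()
    Rc=Rt@M[:3,:3]; p=Rt@M[:3,3]+o["tcp_pos"]; k["R"]=Rc.T; k["t"]=-Rc.T@p; return k
def own(P,s):
    c,n=np.cos(s[2]),np.sin(s[2]); P=np.atleast_2d(np.array(P,float))
    return np.c_[s[0]+c*P[:,0]-n*P[:,1],s[1]+n*P[:,0]+c*P[:,1],P[:,2]]
def fit(data,s0):  # data: list of (cal, own pts, pixels)
    f=lambda s:np.concatenate([(proj(own(P,s),k)-np.array(u)).ravel() for k,P,u in data])
    r=least_squares(f,s0,loss="soft_l1",x_scale=[10,10,.05]); return r.x,f(r.x).reshape(-1,2)
E
python3 - <<'E'
from h import *
kn,bt=[-80,-85,78],[-80,135,82]
T=get_calibration("top");S=get_calibration("side")
d=[(T,[kn,bt,[-125,-190,60],[-125,190,60]],[[373.3,234],[251.6,262.7],[434,244.5],[230,293.5]]),
   (S,[kn,bt,[-125,-190,60],[-125,190,60]],[[366.6,265.8],[270.4,204.6],[220+390/2.2,100+507/2.2],[220+30/2.2,100+248/2.2]])]
s,r=fit(d,[600,0,0.1]); print(s,np.degrees(s[2]));print(r.round(1))
np.save("s.npy",s)
yaw=np.degrees(s[2])
for dy in (90,-90):
    p=own([-80,-60,250],s)[0]
    for pt in ([-80,-117,72],[-80,-31,72],[-80,135,70]):
        print(dy,solve_ik(own(pt,s)[0],[180,0,yaw+dy]))
E
```

```text
[6.25938924e+02 3.99344200e+01 2.51194793e-01] 14.392401451213946
[[ 0.7 -1.5]
 [-1.2 -1.6]
 [ 2.5  0.5]
 [-2.9  1. ]
 [ 0.1  1.8]
 [-0.8 -3. ]
 [ 4.8  0.7]
 [-3.7 -4.1]]
90 [-16.04694626  18.20711998 104.05856662   0.          57.73431339
 -30.43934771]
90 [ -8.25728839  15.13654517 108.04736306   0.          56.81609177
 -22.64968984]
90 [ 8.82864231e+00  1.31804085e+01  1.10774399e+02 -2.54444375e-14
  5.60451924e+01 -5.56375914e+00]
-90 None
-90 None
-90 None
```

```bash
python3 - <<'E'
from h import *
s=np.load("s.npy"); yaw=np.degrees(s[2])+90
grip(0)
for i,y in enumerate((90,-100)):
    goto(own([-80,y,200],s)[0],[180,0,yaw]); wait(.3)
    o=get_obs(); im=get_image("wrist"); cv2.imwrite(f"pics/w{i}.png",im[:,:,::-1])
    np.save(f"k{i}.npy",wcal(o),allow_pickle=True)
    k=wcal(o)
    for n,p in (("timer_knob",[-80,-85,78]),("start_top",[-80,135,82]),("heat_blade",[-5,-40,78]),("padlock",[0,130,80])):
        print(n,[(round(d["score"],2),np.round(d["extent"],1).tolist()) for d in spot_in(n,"wrist")[:2]],"pred",proj(own(p,s),k).round(1))
    print(o["t"],o["tcp_pos"],o["grip_width"],o["wrist_force"])
E
python3 -c "
import cv2,numpy as np
cv2.imwrite('pics/w.png',np.hstack([cv2.resize(cv2.imread(f'pics/w{i}.png'),(400,300)) for i in (0,1)]))"
```

```text
timer_knob [(0.97, [309.5, 406.0, 16.3, 31.7])] pred [[308.5 406.8]]
start_top [(0.77, [308.6, 169.9, 39.7, 40.8])] pred [[309.2 171.6]]
heat_blade [] pred [[391.9 367. ]]
padlock [(0.65, [411.2, 186.6, 49.8, 59.1]), (0.44, [307.8, 170.7, 46.0, 41.3])] pred [[416.5 178.2]]
4.1417 [526.03313988 107.72787966 200.02595477] -0.640159202253828 [0.26896373 0.10591909 0.22059484]
timer_knob [(0.96, [314.7, 213.0, 30.8, 33.6])] pred [[308.8 211.2]]
start_top [] pred [[ 310.2 -164.1]]
heat_blade [(0.73, [415.2, 158.2, 50.2, 12.5])] pred [[411.3 151.9]]
padlock [] pred [[ 448.6 -149.5]]
5.475 [573.20708565 -75.38476544 200.04324054] 0.15211991530615007 [-0.32907984  0.19735912 -0.54362154]
```

View pics/w1.png

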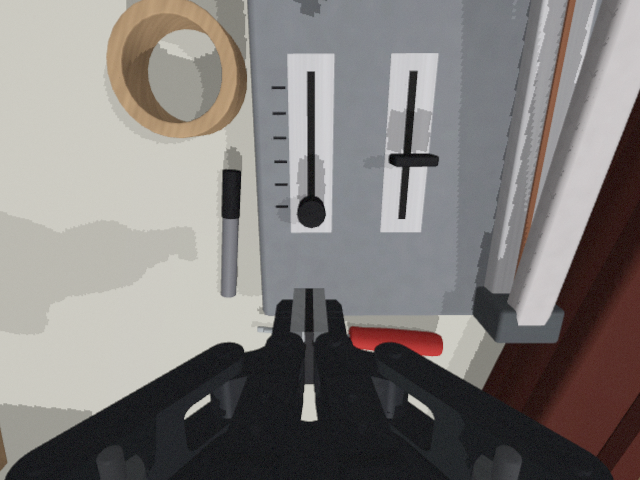

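View pics/w0.png

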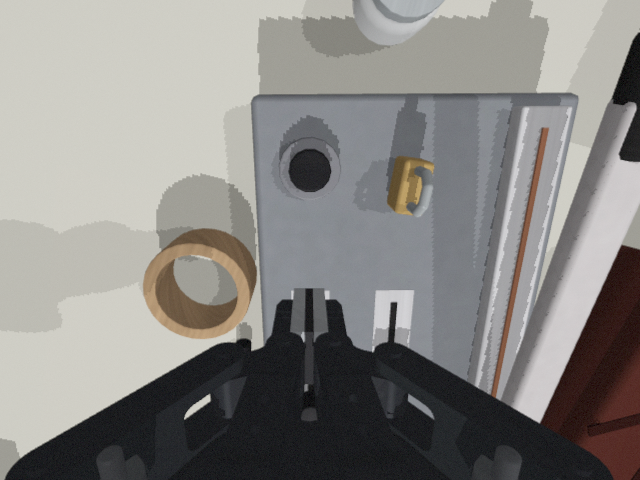

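The first wrist picture shows the knob at (312,212), with ticks in the column around x=280 at rows 206, 184, 161, 138, 113 and 87. The blade is at (414,160), and the closed fingertips end near (309,300). The second shows the button at (310,170) and the padlock at (411,186), clear of the button. I'll refine the pose with these.

Run:
```python
from h import *
s=np.load("s.npy"); k0=np.load("k0.npy",allow_pickle=True).item(); k1=np.load("k1.npy",allow_pickle=True).item()
rows=np.array([206.5,184.3,161.3,137.8,113,87.3]); ys=-85+18*np.arange(6)
T=np.c_[np.full(6,-105),ys,np.full(6,60)]
def f(p):
    a=proj(own([[-80,-85,89]],p),k1)[0]-[312,210.5]
    t=proj(own(T,p),k1)[:,1]-rows
    b=proj(own([[-80,135,82]],p),k0)[0]-[309.5,170.3]
    e=proj(own([[-80,5,60]],p),k1)[0,0]-311
    return np.r_[a,t,b,e]
print(f(s).round(1))
r=least_squares(f,s,x_scale=[10,10,.05],loss="soft_l1"); s=r.x; print(s,np.degrees(s[2]),f(s).round(1)); np.save("s.npy",s)
for c in("top","side"): print(proj(own([[-80,-85,78],[-80,135,82]],s),get_calibration(c)).round(1))
```

```text
[-3.2  4.3 -0.7 -0.3 -0.1 -0.2 -0.1 -0.1 -0.3  1.3 -1.8]
[6.27088458e+02 4.14391297e+01 2.61818169e-01] 15.00107608230336 [ 0.1  3.9 -0.8 -0.4 -0.1 -0.3 -0.1 -0.2 -0.3  0.9  0.2]
[[373.5 231.2]
 [250.3 261.1]]
[[367.6 266.7]
 [269.6 201.5]]
```

Run:
```python
from h import *
s=np.load("s.npy"); A=[180,0,np.degrees(s[2])+90]; uy=np.array([-np.sin(s[2]),np.cos(s[2])])
P=lambda y,z=74: own([-80,y,z],s)[0]
goto(P(-124,120),A); move_l(P(-124),A,speed=80); wait(.3)
f0=get_obs()["wrist_force"].copy(); print(get_obs()["t"],f0)
y=-116.; snaps=0; peak=0; log=[]
move_l(P(y),speed=40)
while y<-60+1.0:
    y+=1; move_l(P(y),speed=15); wait(.08); o=get_obs()
    F=-(o["wrist_force"]-f0)[:2]@uy; log.append((y,round(float(F),1)))
    peak=max(peak,F)
    if peak>2.0 and F<0.8:
        snaps+=1; peak=0; log.append("SNAP"); 
        if snaps==3: break
    if F>15: break
print(log,snaps,o["t"],o["tcp_pos"])
im=get_image("wrist"); cv2.imwrite("pics/p.png",im[:,:,::-1]); k=wcal(o)
print(spot_in("timer_knob","wrist")[:1], [proj(own([-80,-85+q,89],s),k).round(1).tolist() for q in (36,54,72)])
```

```text
7.175 [-0.43316164 -0.12953408  0.3342703 ]
[(-115.0, 0.2), (-114.0, -0.7), (-113.0, -0.0), (-112.0, -0.2), (-111.0, 0.1), (-110.0, -0.2), (-109.0, -0.5), (-108.0, -0.2), (-107.0, -0.5), (-106.0, 1.1), (-105.0, 1.9), (-104.0, 4.1), (-103.0, 4.7), (-102.0, 5.0), (-101.0, 4.2), (-100.0, 2.1), (-99.0, 1.0), (-98.0, 0.0), 'SNAP', (-97.0, -0.2), (-96.0, 0.3), (-95.0, 0.6), (-94.0, 0.0), (-93.0, -0.8), (-92.0, -0.5), (-91.0, -0.5), (-90.0, 1.6), (-89.0, 1.4), (-88.0, 0.7), (-87.0, 2.2), (-86.0, 4.5), (-85.0, 4.7), (-84.0, 6.2), (-83.0, 3.6), (-82.0, 2.6), (-81.0, 1.4), (-80.0, 0.7), 'SNAP', (-79.0, -0.2), (-78.0, -0.5), (-77.0, -0.9), (-76.0, 0.5), (-75.0, -0.8), (-74.0, 0.1), (-73.0, 0.6), (-72.0, -0.3), (-71.0, -0.8), (-70.0, 1.1), (-69.0, 3.1), (-68.0, 4.0), (-67.0, 4.4), (-66.0, 6.0), (-65.0, 3.9), (-64.0, 2.6), (-63.0, 0.6), 'SNAP'] 3 25.1917 [565.77434827 -39.37391926  73.83468229]
[{'extent': [308.7, 267.4, 61.8, 66.1], 'score': 0.86}] [[[310.1, 294.7]], [[310.2, 252.8]], [[310.3, 207.4]]]
```

View pics/p.png

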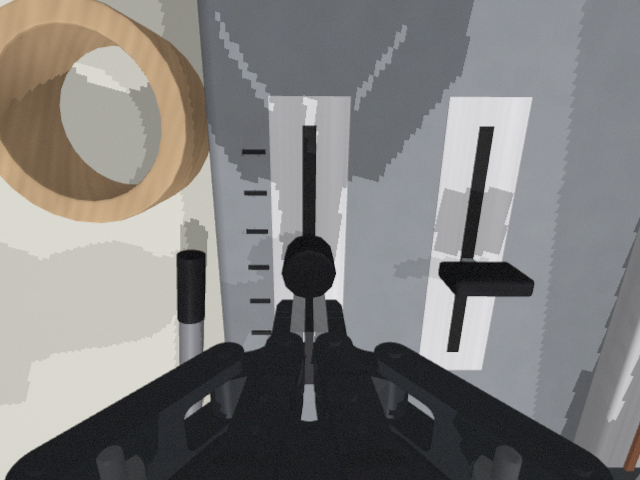

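The knob top is at (309,272), which is about 46 mm of travel. It is still balanced near the crest, and the 54 mm position would be at row 253. I'll nudge a little further; finger contact with the knob sitting in the third notch would be at about y = -52.5.

Run:
```python
from h import *
s=np.load("s.npy"); uy=np.array([-np.sin(s[2]),np.cos(s[2])])
P=lambda y,z=74: own([-80,y,z],s)[0]
def look(n):
    o=get_obs(); im=get_image("wrist"); cv2.imwrite(f"pics/{n}.png",im[:,:,::-1]); k=wcal(o)
    print(o["t"],[np.round(d["extent"],1).tolist() for d in spot_in("timer_knob","wrist")[:1]],[proj(own([-80,-85+q,89],s),k)[0,1].round(1) for q in (36,45,54,72)], (o["wrist_force"][:2]@uy).round(1))
look("q0")
for y in (-62,-61,-60): move_l(P(y),speed=15); wait(.2); look(f"q{int(-y)}")
move_l(P(-75),speed=60); wait(.3); look("q75")
```

```text
25.2917 [[310.6, 265.4, 54.2, 67.5]] [np.float64(293.9), np.float64(273.4), np.float64(252.0), np.float64(206.6)] -0.7
25.8417 [[311.9, 245.0, 57.1, 62.7]] [np.float64(295.7), np.float64(275.3), np.float64(254.0), np.float64(208.7)] -0.7
26.3917 [[310.3, 248.8, 55.0, 68.4]] [np.float64(297.2), np.float64(276.8), np.float64(255.6), np.float64(210.5)] -0.6
26.9417 [[310.9, 249.0, 57.0, 64.8]] [np.float64(299.5), np.float64(279.2), np.float64(258.1), np.float64(213.2)] -0.7
27.7417 [[309.6, 215.9, 60.1, 61.9]] [np.float64(265.7), np.float64(244.0), np.float64(221.4), np.float64(173.3)] -0.4
```

View pics/q75.png

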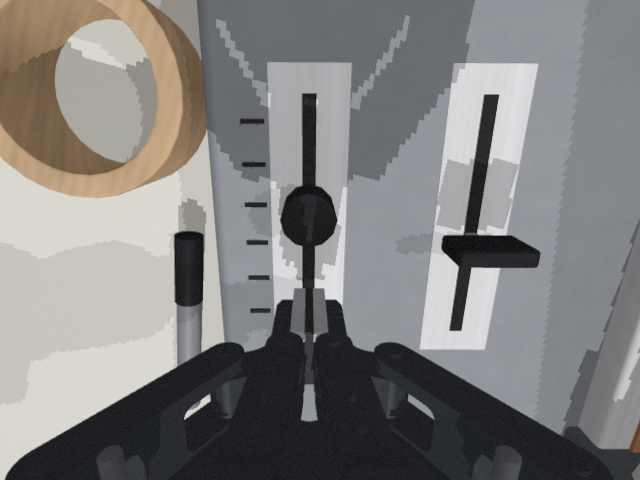

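The picture shows the knob at (309,216), next to the fourth tick (third notch), and the finger is clear of it. Next I lift and press the button.

Run:
```python
from h import *
s=np.load("s.npy"); A=[180,0,np.degrees(s[2])+90]
P=lambda y,z: own([-80,y,z],s)[0]
move_l(P(-75,150),speed=120); goto(P(135,150),A); move_l(P(135,88),speed=80); wait(.3)
f0=get_obs()["wrist_force"][2]; L=[]
z=84.
while z>71:
    z-=1; move_l(P(135,z),speed=15); wait(.1); F=get_obs()["wrist_force"][2]-f0; L.append((z,round(float(F),1)))
    if F>12: break
wait(.2); print(L,get_obs()["tcp_pos"])
move_l(P(135,150),speed=80); goto(P(40,200),A); wait(.3)
o=get_obs(); k=wcal(o); im=get_image("wrist"); cv2.imwrite("pics/e.png",im[:,:,::-1])
print(o["t"],[np.round(d["extent"],1).tolist() for d in spot_in("start_top","wrist")[:1]],proj(own([[-80,135,82],[-80,135,76]],s),k).round(1))
im=get_image("top"); cv2.imwrite("pics/top1.png",im[:,:,::-1])
for n in ("padlock","tape","marker","jar","driver","timer_knob"): print(n,[np.round(d["extent"],1).tolist() for d in spot_in(n,"top")[:1]])
```

```text
[(83.0, 0.1), (82.0, 0.4), (81.0, 1.9), (80.0, 3.1), (79.0, 4.0), (78.0, 4.1), (77.0, 4.4), (76.0, 5.5), (75.0, 9.9), (74.0, 15.2)] [515.13853162 151.19939066  75.88059149]
36.5417 [[311.2, 100.7, 45.7, 48.4]] [[310.8  99.6]
 [310.8 100.1]]
padlock [[246.4, 225.7, 18.2, 6.6]]
tape [[329.4, 303.6, 56.3, 46.5]]
marker [[400.5, 276.4, 75.7, 20.7]]
jar [[162.3, 244.1, 20.4, 30.0]]
driver [[441.9, 196.8, 28.9, 99.9]]
timer_knob []
```

```bash
python3 -c "
from h import *
print(sign_off())"
```

```text
the job is handed in; nothing more can be done
None
```

The job is handed in: the round-knobbed lever sits in the third notch (seen in the wrist camera), and the button hit its bottom stop and was released. I saw no sign that the flat-bladed lever or any loose thing moved, though the arm partly hid some of them in the last picture. The sign-off gave no verdict.

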